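Unbolt the test cage and hold its gate ajar

ROBOT

A 6-joint arm with a two-finger parallel gripper is mounted at the origin on the work surface. World frame = base frame: x ahead of the robot, y to its left, z up, the work surface at z = 0. Lengths are in m, angles in rad, forces in N, time in s.
With the tool pointing down it reaches from about 0.3 to 0.775 m from the base axis. Payload 14.6 kg.
Tool frame: the origin (TCP) lies at the very end of the fingers, on their centre line; the grasp point (between the pads) lies 19 mm behind it; z points along the fingers, x is the direction in which the jaws open and shut, and the axes are right-handed (so a half turn about z gives the same grasp; the last joint's range is limited). The gripper opens to 94 mm and grips with 3 to 60 N. Pads are 16 mm wide; open, the fingers measure 119 mm over their backs; the gripper's body (75 mm by 177 mm) begins 78 mm behind the grasp point.
Start: joints at [1.266, 0.3, 1.521, -0, 1.321, -0.067], TCP at [0.13, 0.535, 0.205] pointing down, gripper open.
Joint ranges: [-3.03, 3.03], [-0.79, 2.21], [0.23, 2.52], [-1.04, 4.18], [0, 3.07], [-2.55, 2.55]. Speed limits (rad/s): [2.22, 2.22, 2.57, 3.14, 3.14, 3.14].

INTERFACE

Orientations are given as [roll, pitch, yaw] about the fixed x, y, z axes, in that order (R = Rz(yaw) Ry(pitch) Rx(roll)).
In Python, from station import ctrl gives the robot as it stands.
- The arm moves only by the shell command python3 -m inch 'ROWS' [FORCE]. ROWS is JSON, one flat list of numbers, 7 for each row, row after row: the shift along the tool's x, y, z in cm, then the turn, a rotation vector about the tool's x, y, z in rad, then the opening, from 0 (shut) to 1 (fully open). In form: [tx, ty, tz, wx, wy, wz, claw, tx, ty, tz, wx, wy, wz, claw, ...]. A call has 1 to 20 rows; each row shifts and turns the commanded pose from where the row before left it, along the tool's axes as they then stand; what a row does not reach is not made up. A row lasts 1/8 s, in which the tool goes at most 62.5 mm and 10.7 degrees, less where a joint would pass 70% of its speed; a pose out of reach is approached as far as the arm can. A call is refused whole if a number of a shift passes 6.25 or a number of a turn 0.188, either way. A call with a gripper value outside its range is refused whole. The fingers move at their own pace and stop on an object; FORCE is the grip in N (left out, the last holds). Time passes only in rows, so rows that do not move let the fingers close. It gives the time, the measured TCP pose, the force and the opening at its end, in the units of the state.
- ctrl.get_obs(): the state, without advancing time (a new reading comes with each control period).
- ctrl.camera(name): name is "side" or "top"; returns (picture, depth): 384x512x3 uint8, red, green, blue; 384x512 float32, m along the optical axis (not along the pixel's ray), 0 where there is no reading.
- ctrl.camera_params(name): a dict with "vertical_fov" (degrees; the focal length in pixels is half the picture's height over the tangent of half this angle, whatever the lens; pixels are square), "cx", "cy" (the principal point, pixels), "camera_from_world" (4x4, takes a point from world to camera coordinates). Camera axes: x right, y down, z forward; pixel columns grow to the right and rows downward; lengths in m; the calibration is good to about 2 mm. A picture is of the moment at which its call begins. camera_params takes no time and is no camera call.
- ctrl.hand_in(): hands the job in, once; it reports no verdict.
Trained networks look in the newest picture that a camera, given by its name, has taken for a name from the list of things; names that differ only in an ending like _2 or _b are one class to them, and where a whole thing is asked for, a point or a joint stands for the part that bears it (a point fixed in the world has none). Each returns a list of dicts, best first, with "score" (0 to 1); they miss things now and then, are a little off and sometimes report something else, mostly with a low value. They report only what shows in the picture. A call takes as long as a camera call. They do not tell look-alikes from the thing itself.
- ctrl.spot_in(camera, label): "bbox" ([centre column, centre row, width, height] in pixels, round what is visible of it).
- ctrl.place_of(camera, label): "centre" ([column, row] in pixels: a listed point, or the origin of a listed thing).
The state is a dict: "time_s": time; "qpos": joint angles; "joint_vel": joint speeds; "tau": joint torques, N m; "ee_pos": TCP position; "eef_rot": TCP orientation; "force": force on the tool from outside, world axes, zero at the start; "moment": the same for the moment, N m; "grip_width": finger opening in m.
Only numpy, scipy, OpenCV 4.12 (cv2) and the standard library are available. Lean on these libraries where they do the work, as an engineer would, in place of code of your own. Each camera call takes 0.05 s, during which the arm holds its last target. There are 200 camera calls.

TASK

Pick up the spray can that stands in the way of the test cage's gate and stand it upright on the grey mat. Then take the bolt by its upright brass knob: the bolt sags behind the bent lip of its keeper, so lift it over the lip while you slide it back, away from the keeper, until its head is right out. Pull the gate about 20 degrees ajar against its closing spring and finish holding it there, without letting go, and leave the other things on the bench where they are.

Things in the scene. Friction and masses are not known exactly. Their poses are not given: they have to be found in the camera images.
- cage: Open-topped test cage screwed to the bench, aluminium posts and clear panels, 230 deep (its x) x 286 wide (its y) x 150 high, a circuit board inside. Origin: centre of its underside. Its -x side faces the robot more or less and holds the gate: hinge at its +y end, latch at its -y end. Overall front faces (cage frame): posts x = -130, gate x = -126, bolt and keeper reach x = -168.
- keeper: Bent steel keeper fixed to the front of the latch post. Origin: at bench level, cage x = -148, y = 0, axes as the cage's (not at the metal itself). The metal in this frame: a channel 30 long, y = -143 to -113, open at the top; front wall 4 thick, x = -20 to -16, z = 85 to 131; at the end next to the gate an upturned lip 6 thick, y = -119 to -113, top at z = 99.
- stile: The gate with all it carries (bolt, knob): aluminium frame, clear panel, 220 wide from hinge axis to free edge, 16 thick, from 20 to 140 above the bench, about 0.6 kg. Origin: on the hinge axis at bench level; axes parallel to the cage's when shut, turning with the gate, which extends along its -y. A spring always pulls it shut (about 2 N at the knob when shut, 3 N at 20 degrees).
- gate (a joint): Gate angle in rad: 0 = shut, grows as the free edge swings out towards the robot (the cage's -x), up to 1.1. Seen from above it opens clockwise (negative yaw) about the hinge. It cannot open while the bolt's head is in the keeper.
- bolt_pull (a joint): How far the bolt is slid back along the gate, m: 0 = fully in the keeper, up to 0.040 = fully back (knob moves towards the hinge, the stile's +y). Unlifted, the head stops against the keeper's lip at about 0.005. The head is over the lip from there to about 0.021, and clear of the keeper at 0.024. Light friction, about 1 N; it stays where it is left.
- bolt_lift (a joint): How far the bolt is raised in its over-tall staples, m: 0 = sagging (it drops back by its own 1.5 N weight), up to 0.016. The head passes the lip when raised by 0.006 or more; 0.010 to 0.012 is comfortable.
- knob: Brass upright round knob on a stem, fixed to the bolt: 22 across, cap 28 wide at the top, 35 high. Origin: centre of its underside, 155 above the bench when the bolt sags (15 above the gate's top), 30 in front of the gate's mid-plane and 167 from the hinge axis along the gate when the bolt is in. The bolt's rod, 10 diameter, runs along the stile's y, centre 50 below this origin.
- knob_grip (a point): Point on the knob's axis 15 above its underside: the height to pinch it, from above, any yaw. Axes as the stile's.
- gate_hinge (a point): Point on the gate's vertical hinge axis, 140 above the bench. Axes as the cage's.
- gate_edge (a point): Top front corner of the gate's free edge, 220 from the hinge axis, 140 above the bench. Axes as the stile's.
- can: Spray can: aluminium with a grey band and a white cap of the same width, straight sides, 52 diameter, 158 high (the cap is the top 36), 0.2 to 0.4 kg. Stands in front of the gate. Origin: centre of its underside.
- mat: Flat grey square mat fixed on the bench to the right, 150 x 150 x 3 thick. Origin: centre of its underside.
- reel: Bystander: solder reel standing on end, 60 diameter, 38 high. Origin: centre of underside.
- driver: Bystander: screwdriver lying flat, 180 long. Origin: about its middle.
- meter: Bystander: yellow multimeter lying flat, 150 x 78 x 42. Origin: centre of underside.
- partsbox: Bystander: white divided parts box, 120 x 90 x 50. Origin: centre of underside.
- jar: Bystander: clear jar with steel lid, 56 diameter, 75 high. Origin: centre of underside.
- coil: Bystander: black and copper transformer, 52 x 45 x 36. Origin: centre of underside.
- fluxjar: Bystander: small amber jar, 40 diameter, 50 high. Origin: centre of underside.
- bolt_head (a point): Centre of the bolt's square steel head, 22 x 10 (along the bolt) x 24 high, at its end in the keeper; 74 from the knob's axis along the bolt. Axes as the stile's.
Not all that is in view belongs to the job. There is more than one size of the mat; the one meant has the size given above. Several things look just like the can: the one meant starts farthest from the robot's base.

How it is judged:
On the way, in this order (a step that is already met when the one before it is completed fails the run):
1. the can stands upright on the grey mat, let go (x of can in the frame of mat between -0.06 and 0.06 m and y of can in the frame of mat between -0.06 and 0.06 m and height (world z) of can below 0.008 m and angle between can's own z axis and vertical below 0.1 rad and contact force between can and the arm below 0.1 N and contact force between can and the fingers below 0.1 N), for 0.2 s.
2. the bolt is raised over the keeper's lip while it is being pulled back (value of joint bolt_lift above 0.005 m and value of joint bolt_pull between 0.009 and 0.022 m), for 0.02 s.
3. the bolt's head is out of the keeper (value of joint bolt_pull above 0.0225 m), for 0.1 s.
At the end, for the whole second after the job is handed in: The gripper's fingers still hold the gate (by knob, bolt or stile, more than 0.5 N) still at 0.2 to 0.52 rad, with the bolt pulled back by at least 20 mm, and the can stands upright on the mat, its centre within 60 mm of the mat's middle along both mat axes (value of joint gate between 0.2 and 0.52 rad and velocity of joint gate between -0.05 and 0.05 rad/s and contact force between stile and the fingers above 0.5 N and value of joint bolt_pull above 0.02 m and x of can in the frame of mat between -0.06 and 0.06 m and y of can in the frame of mat between -0.06 and 0.06 m and height (world z) of can below 0.008 m and angle between can's own z axis and vertical below 0.1 rad and contact force between can and stile below 0.1 N); the arm keeps its last pose, push and grip.
It fails at once if a bystander was moved by more than 30 mm (distance of any of reel, driver, meter, partsbox, jar, coil, fluxjar from where it was at the start of the episode above 0.03 m).
It also fails if it takes over 50 s, if anything falls off the work surface, if the arm or the gripper's body presses on something with over 40 N, if the wrist force passes 120 N, or if a joint passes its speed limit or range.

## Working session

There is one attempt and no reset: what is moved stays moved. The work goes in short steps, Python scripts to look and compute and a shell command to move; the robot and the scene stay as the last step left them, time stands still between calls to the robot, and variables do not carry over. Pictures are saved under pics/ and viewed, about 8 in all and at most 12, crops included, and the job is handed in when it is done.

```bash
mkdir -p pics; ls; cat > h.py <<'E'
import numpy as np, cv2
from station import ctrl
def cam(n):
    im,d=ctrl.camera(n); return im,d
def par(n):
    p=ctrl.camera_params(n); f=192/np.tan(np.radians(p['vertical_fov'])/2); return f,p['cx'],p['cy'],np.array(p['camera_from_world'])
def ray(n,u,v):
    f,cx,cy,T=par(n); R=T[:3,:3]; o=-R.T@T[:3,3]; return o,R.T@np.array([(u-cx)/f,(v-cy)/f,1.])
def atz(n,u,v,z):
    o,d=ray(n,u,v); return o+d*(z-o[2])/d[2]
def atd(n,u,v,dep):
    o,d=ray(n,u,v); return o+d*dep
def proj(n,P):
    f,cx,cy,T=par(n); q=T[:3,:3]@np.array(P)+T[:3,3]; return q[:2]/q[2]*f+[cx,cy]
E
python3 - <<'E'
from h import *
np.set_printoptions(precision=3,suppress=True)
for n in ['top','side']:
    im,d=cam(n); cv2.imwrite(f'pics/{n}0.png',im[:,:,::-1]); print(n,par(n)[0],par(n)[3].tolist())
    Z={'can':0,'mat':0,'keeper':0,'knob':.155,'knob_grip':.17,'gate_hinge':.14,'gate_edge':.14,'cage':0,'bolt_head':.105,'reel':0,'driver':0,'meter':0,'partsbox':0,'jar':0,'coil':0,'fluxjar':0}
    for l,z in Z.items():
        for r in ctrl.place_of(n,l)[:5]:
            if r['score']>.2: print(l,round(r['score'],2),np.array(r['centre']),atz(n,*r['centre'],z)[:2])
E
```

```text
pics
top 387.9240111733163 [[-0.02062402381389237, -0.999750687237667, -0.00855646010548469, -0.02733101277359697], [-0.9945616064633183, 0.021389354100472286, -0.10192990964515064, 0.5644079470496054], [0.10208751437285545, 0.006407721824280621, -0.9947547841102323, 1.268512816366787], [0.0, 0.0, 0.0, 1.0]]
can 0.81 [217.6 229.9] [0.455 0.121]
can 0.72 [350.  273.8] [ 0.299 -0.321]
can 0.63 [229.3 198.7] [0.56 0.08]
mat 0.86 [358.  210.2] [ 0.511 -0.358]
mat 0.6 [412.1 255.9] [ 0.354 -0.532]
knob 0.65 [212.9 179.5] [0.604 0.114]
knob_grip 0.63 [213.  174.8] [0.616 0.111]
knob_grip 0.4 [232.2 172.2] [0.623 0.054]
gate_hinge 0.55 [161.6 184.4] [0.595 0.274]
gate_edge 0.73 [298.6 241.6] [ 0.412 -0.142]
gate_edge 0.71 [235.3 171.9] [0.629 0.047]
cage 0.7 [196.7 148.8] [0.736 0.191]
bolt_head 0.5 [244.9 177.1] [0.617 0.019]
bolt_head 0.48 [225.6 197.8] [0.553 0.081]
reel 0.77 [236.4 255.9] [0.366 0.058]
reel 0.73 [301.7 242.3] [ 0.407 -0.163]
driver 0.61 [168.7 238.1] [0.43  0.287]
meter 0.84 [107.  199.1] [0.568 0.499]
partsbox 0.68 [358.1 208.9] [ 0.516 -0.358]
partsbox 0.58 [353.6 276
[... 681 characters left out ...]
_grip 0.64 [262.4 157.2] [0.604 0.091]
gate_hinge 0.56 [252.7 136.9] [0.593 0.262]
gate_edge 0.71 [254.5 185.1] [ 0.563 -0.017]
gate_edge 0.67 [275.9 172. ] [0.644 0.044]
cage 0.98 [291.9 175.5] [0.739 0.194]
bolt_head 0.72 [209.5 163. ] [0.427 0.164]
bolt_head 0.56 [269.7 182.2] [0.623 0.035]
reel 0.61 [189.9 203.9] [0.349 0.071]
driver 0.63 [210.5 165.5] [0.433 0.288]
driver 0.31 [290.5 174.9] [0.734 0.198]
meter 0.58 [238.8 134.3] [0.566 0.499]
meter 0.31 [262.2 156.3] [0.644 0.329]
partsbox 0.67 [175.2 298.6] [ 0.299 -0.328]
partsbox 0.65 [206.1 247.9] [ 0.395 -0.144]
jar 0.95 [207.4 247.8] [ 0.399 -0.144]
coil 0.69 [263.3 364.5] [ 0.519 -0.553]
fluxjar 0.53 [319.9 274.9] [ 0.729 -0.29 ]
```

View pics/top0.png

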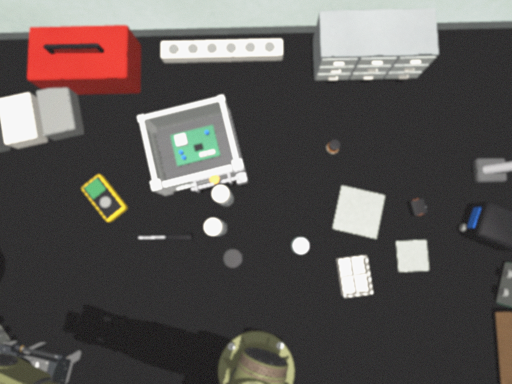

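View pics/side0.png

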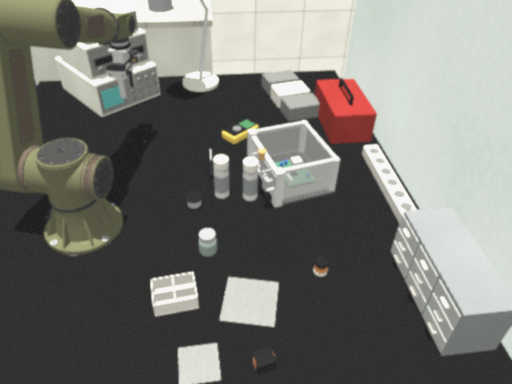

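Top view: the can at the gate has its white cap at about (221,195), with a look-alike at (214,227). The knob is near (213,179), the larger mat at (358,211), the jar at (301,246) and the reel at (232,259). Next I refine the can and gate positions with depth.

```bash
python3 - <<'E'
from h import *
np.set_printoptions(precision=4,suppress=True)
for n in ['top','side']:
    im,d=cam(n); f,cx,cy,T=par(n)
    v,u=np.mgrid[:384,:512]; R=T[:3,:3]
    C=np.stack([(u-cx)/f*d,(v-cy)/f*d,d],-1); W=(C-T[:3,3])@R
    ok=d>0
    box=lambda x,y,z:ok&(W[...,0]>x[0])&(W[...,0]<x[1])&(W[...,1]>y[0])&(W[...,1]<y[1])&(W[...,2]>z[0])&(W[...,2]<z[1])
    def rep(s,m):
        p=W[m]
        if len(p)>4:
            (c,r)=cv2.minEnclosingCircle(p[:,:2].astype(np.float32)); print(n,s,len(p),p.mean(0),'circ',np.array(c),r)
    rep('cantop',box((.52,.60),(.03,.14),(.152,.166)))
    rep('can2top',box((.42,.50),(.07,.17),(.152,.166)))
    rep('knobtop',box((.56,.65),(.05,.15),(.178,.2)))
    m=box((.55,.95),(.0,.4),(.143,.154)); p=W[m][:,:2].astype(np.float32); print('cage rim',len(p),cv2.minAreaRect(p))
    g=(im.min(-1)>90)&box((.4,.62),(-.47,-.25),(-.01,.02)); p=W[g]; print('mat',cv2.minAreaRect(p[:,:2].astype(np.float32)),p[:,2].mean())
o=ctrl.get_obs(); print({k:np.round(v,4) for k,v in o.items()})
E
```

```text
top cantop 232 [0.5604 0.093  0.1592] circ [0.5671 0.0939] 0.03190908208489418
top can2top 232 [0.4613 0.117  0.1592] circ [0.4608 0.1173] 0.025639733299613
top knobtop 72 [0.6011 0.1072 0.1894] circ [0.6015 0.1074] 0.014004821889102459
cage rim 1134 ((0.7590638399124146, 0.20209720730781555), (0.4654058516025543, 0.2868058681488037), 14.551194190979004)
mat ((0.5071103572845459, -0.359002023935318), (0.16061903536319733, 0.15991592407226562), 75.70521545410156) 0.004049965666300438
side cantop 121 [0.5632 0.0876 0.1564] circ [0.5684 0.0896] 0.0314607247710228
side can2top 110 [0.4628 0.1118 0.1559] circ [0.4629 0.1135] 0.027840277180075645
side knobtop 41 [0.6022 0.1025 0.186 ] circ [0.6007 0.1034] 0.01516160648316145
cage rim 640 ((0.6877427697181702, 0.17837512493133545), (0.31476911902427673, 0.29216986894607544), 13.76957893371582)
mat ((0.5087940096855164, -0.3543831706047058), (0.1647590696811676, 0.15563909709453583), 76.09536743164062) 0.0018638609641769262
{'time_s': np.float64(1.8), 'qpos': array([ 1.2664,  0.2999,  1.521 ,  0.    ,  1.3207, -0.0666]), 'joint_vel': array([ 0.    ,  0.0012,  0.0008, -0.0003,  0.0017, -0.0012]), 'tau': array([  0.0002, -53.1654, -35.2919,   0.0709,   0.0212,  -0.    ]), 'ee_pos': array([0.1295, 0.5345, 0.2054]), 'eef_rot': array([-3.1416, -0.    ,  1.333 ]), 'force': array([ 0.3217, -0.5144,  0.1314]), 'moment': array([ 0.0123,  0.0179, -0.0192]), 'grip_width': np.float64(0.0944)}
```

```bash
python3 -m inch '[-2.75,4.35,-0.38,0,0,0,0.8,-2.75,4.35,-0.38,0,0,0,0.8,-2.75,4.35,-0.38,0,0,0,0.8,-2.75,4.35,-0.38,0,0,0,0.8,-2.75,4.35,-0.38,0,0,0,0.8,-2.75,4.35,-0.38,0,0,0,0.8,-2.75,4.35,-0.38,0,0,0,0.8,-2.75,4.35,-0.38,0,0,0,0.8,-2.75,4.35,-0.38,0,0,0,0.8,-2.75,4.35,-0.38,0,0,0,0.8,-2.75,4.35,-0.38,0,0,0,0.8,-2.75,4.35,-0.38,0,0,0,0.8,0,0,0,0,0,-0.162,0.8,0,0,0,0,0,-0.162,0.8,0,0,0,0,0,-0.162,0.8,0,0,0,0,0,0,0.8]' 30
```

```text
time_s: 3.8
ee_pos: [0.5591, 0.0908, 0.251]
eef_rot: [-3.142, -0.0, 1.818]
force: [-0.1, -0.5, -1.0]
grip_width: 0.0753
```

```bash
python3 -m inch '[0,0,3.3,0,0,0,0.8,0,0,3.3,0,0,0,0.8,0,0,3.3,0,0,0,0.8,0,0,3.3,0,0,0,0.8,0,0,0,0,0,0,0.8,0,0,0,0,0,0,0.4,0,0,0,0,0,0,0.4,0,0,0,0,0,0,0.4,0,0,0,0,0,0,0.4]' 30
```

```text
time_s: 4.92
ee_pos: [0.5597, 0.091, 0.1201]
eef_rot: [3.14, 0.0, 1.819]
force: [0.0, 0.8, 5.1]
grip_width: 0.0516
```

```bash
python3 -m inch '[0,0,-2.5,0,0,0,0.4,0,0,-2.5,0,0,0,0.4,0,0,-2.5,0,0,0,0.4,0,0,-2.5,0,0,0,0.4,-2,-0.75,0,0,0,0,0.4,-3.84,-1.45,0,0,0,0,0.4,-3.84,-1.45,0,0,0,0,0.4,-3.84,-1.45,0,0,0,0,0.4,-3.84,-1.45,0,0,0,0,0.4,-3.84,-1.45,0,0,0,0,0.4,-3.84,-1.45,0,0,0,0,0.4,-3.84,-1.45,0,0,0,0,0.4,-3.84,-1.45,0,0,0,0,0.4,-3.84,-1.45,0,0,0,0,0.4,-3.84,-1.45,0,0,0,0,0.4,-1.8,-0.7,0,0,0,0,0.4,0,0,0,0,0,0,0.4,0,0,0,0,0,0,0.4]'
python3 - <<'E'
from h import *
im,d=cam('side'); cv2.imwrite('pics/side1.png',im[:,:,::-1])
E
```

```text
time_s: 7.18
ee_pos: [0.5082, -0.3566, 0.2187]
eef_rot: [-3.141, -0.001, 1.82]
force: [0.5, -0.2, -2.2]
grip_width: 0.0519
```

View pics/side1.png

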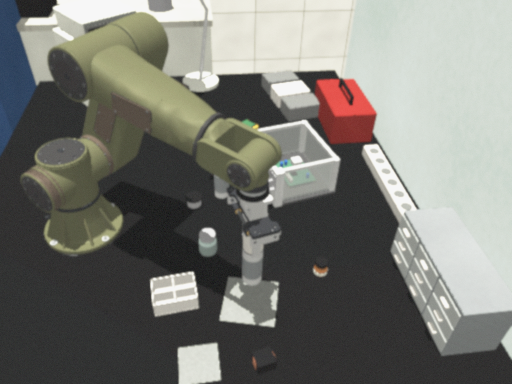

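The can hangs upright in the gripper above the larger mat, its bottom at about (252,282). I lower it and let go.

```bash
python3 -m inch '[0,0,2.5,0,0,0,0.4,0,0,2.5,0,0,0,0.4,0,0,2.5,0,0,0,0.4,0,0,1.4,0,0,0,0.4,0,0,0.4,0,0,0,0.4,0,0,0.25,0,0,0,0.4,0,0,0,0,0,0,0.4,0,0,0,0,0,0,0.4]'
```

```text
time_s: 8.22
ee_pos: [0.5083, -0.3576, 0.1241]
eef_rot: [3.141, 0.001, 1.819]
force: [-0.4, 0.1, -1.4]
grip_width: 0.0518
```

```bash
python3 -m inch '[0,0,0.1,0,0,0,0.4,0,0,0,0,0,0,0.58,0,0,0,0,0,0,0.66,0,0,0,0,0,0,0.8,0,0,0,0,0,0,0.8,0,0,-2,0,0,0,0.8,0,0,-3,0,0,0,0.8,0,0,-4,0,0,0,0.8,0,0,-4,0,0,0,0.8,0,0,-2,0,0,0,0.8,0,0,0,0,0,0,0.8]'
python3 - <<'E'
from h import *
np.set_printoptions(precision=4,suppress=True)
Z={'can':0,'mat':0,'knob':.155,'knob_grip':.17,'gate_hinge':.14,'gate_edge':.14,'bolt_head':.105}
for n in ['top','side']:
    im,d=cam(n); f,cx,cy,T=par(n)
    v,u=np.mgrid[:384,:512]
    W=(np.stack([(u-cx)/f*d,(v-cy)/f*d,d],-1)-T[:3,3])@T[:3,:3]
    def rep(s,lo,hi):
        p=W[(d>0)&(W>lo).all(-1)&(W<hi).all(-1)]
        if len(p)>4:
            c,r=cv2.minEnclosingCircle(p[:,:2].astype(np.float32)); print(n,s,len(p),p.mean(0),'circ',np.array(c),r)
    rep('knobtop',(.56,.05,.178),(.65,.15,.2)); rep('cantop',(.45,-.42,.15),(.57,-.29,.175))
    for l,z in Z.items():
        for r in ctrl.place_of(n,l)[:3]:
            if r['score']>.3: print(n,l,round(r['score'],2),np.array(r['centre']),atz(n,*r['centre'],z)[:2])
    if n=='side':
        a=im[230:340,180:310]; b=im[110:220,200:330]
        cv2.imwrite('pics/crop2.png',cv2.resize(np.hstack([a,b]),None,fx=3,fy=3,interpolation=3)[:,:,::-1])
E
```

```text
time_s: 9.6
ee_pos: [0.5085, -0.3576, 0.2738]
eef_rot: [3.14, 0.002, 1.819]
force: [-0.0, -0.8, -1.4]
grip_width: 0.075
top knobtop 71 [0.601  0.1073 0.1894] circ [0.6015 0.1077] 0.013784137554466724
top cantop 5 [ 0.5022 -0.3308  0.1573] circ [ 0.5022 -0.3312] 0.006242105737328529
top can 0.66 [221.7 226.8] [0.4648 0.1065]
top can 0.59 [358.3 210.1] [ 0.5117 -0.3586]
top mat 0.65 [415.2 253.1] [ 0.3632 -0.5426]
top mat 0.58 [358.8 208. ] [ 0.5188 -0.3606]
top mat 0.41 [212.4 180.2] [0.6251 0.137 ]
top knob 0.38 [213.2 178.3] [0.6081 0.1128]
top knob_grip 0.53 [213.3 176.9] [0.6101 0.1104]
top gate_hinge 0.71 [161.7 182.6] [0.6005 0.2734]
top gate_edge 0.98 [231.9 171.2] [0.6312 0.0571]
top bolt_head 0.67 [244.9 179. ] [0.6113 0.0194]
side cantop 271 [ 0.5104 -0.3616  0.1595] circ [ 0.5113 -0.359 ] 0.026517312973737717
side can 0.78 [252.4 300. ] [ 0.516  -0.3571]
side can 0.69 [221.5 198.5] [0.4613 0.0882]
side mat 0.94 [201. 364.] [ 0.3639 -0.5333]
side mat 0.61 [251.8 300. ] [ 0.5143 -0.3569]
side knob 0.6 [250.8 301.1] [ 0.4945 -0.4711]
side knob 0.31 [292.3 174.9] [0.6905 0.004 ]
side gate_hinge 0.38 [210.6 166.9] [0.4283 0.0939]
side gate_hinge 0.32 [174.  298.1] [ 0.3094 -0.4304]
side gate_edge 0.49 [276.1 171.1] [0.6452 0.0485]
```

View pics/crop2.png

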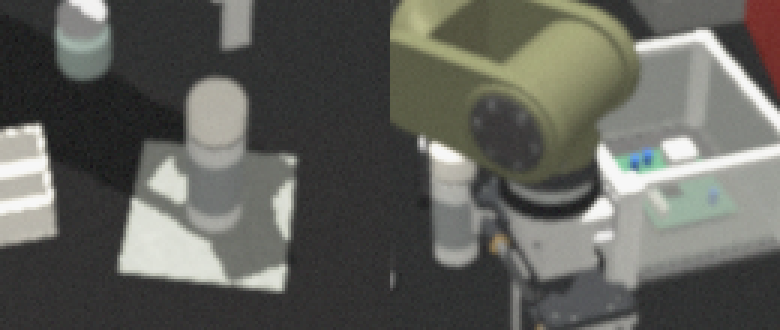

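The left half of the crop shows the can upright and free on the mat. The knob measures (0.601, 0.107), so I go above it.

```bash
python3 -m inch '[3.88,1.85,0,0,0,0,0.6,3.88,1.85,0,0,0,0,0.6,3.88,1.85,0,0,0,0,0.6,3.88,1.85,0,0,0,0,0.6,3.88,1.85,0,0,0,0,0.6,3.88,1.85,0,0,0,0,0.6,3.88,1.85,0,0,0,0,0.6,3.88,1.85,0,0,0,0,0.6,3.88,1.85,0,0,0,0,0.6,3.88,1.85,0,0,0,0,0.6,3.88,1.85,0,0,0,0,0.6,0,0,2,0,0,0,0.6,0,0,3,0,0,0,0.6,0,0,0,0,0,0,0.6]'
```

```text
time_s: 12.15
ee_pos: [0.5998, 0.1063, 0.2207]
eef_rot: [-3.138, -0.0, 1.819]
force: [-1.2, 0.5, 0.2]
grip_width: 0.0562
```

```bash
python3 -m inch '[0,0.1,2.5,0,0,0,0.6,0,0,2.5,0,0,0,0.6,0,0,1.9,0,0,0,0.6,0,0,0,0,0,0,0.6,0,0,0,0,0,0,0.1,0,0,0,0,0,0,0.1,0,0,0,0,0,0,0.1,0,0,0,0,0,0,0.1]' 40
```

```text
time_s: 13.15
ee_pos: [0.6018, 0.1066, 0.1542]
eef_rot: [3.141, 0.0, 1.819]
force: [-0.9, -0.4, 3.6]
grip_width: 0.0262
```

```bash
python3 -m inch '[0,0,0,0,0,0,0.1,0,0,0,0,0,0,0.1]'; python3 -m inch '[0,0,0,0,0,0,0.5,0,0,0.2,0,0,0,0.5,0,0,0.2,0,0,0,0.5,0,0,0,0,0,0,0.1,0,0,0,0,0,0,0.1,0,0,0,0,0,0,0.1,0,0,0,0,0,0,0.1,0,0,0,0,0,0,0.1]' 40
```

```text
time_s: 13.4
ee_pos: [0.6018, 0.1066, 0.1541]
eef_rot: [3.141, 0.0, 1.819]
force: [-1.1, 0.3, 6.7]
grip_width: 0.026
time_s: 14.4
ee_pos: [0.6015, 0.1066, 0.1496]
eef_rot: [-3.142, -0.0, 1.819]
force: [-0.5, 0.4, -0.7]
grip_width: 0.0257
```

```bash
python3 - <<'E'
from h import *
im,d=cam('side'); a=im[110:215,215:345]
im2,d=cam('top'); b=im2[130:235,150:280]
cv2.imwrite('pics/c3.png',cv2.resize(np.hstack([a,b]),None,fx=3,fy=3,interpolation=3)[:,:,::-1])
print(proj('side',[.6013,.1065,.17])-[215,110], proj('top',[.6013,.1065,.17])-[150,130])
E
```

```text
[46.00704354 44.53080663] [64.63834961 49.76982936]
```

View pics/c3.png

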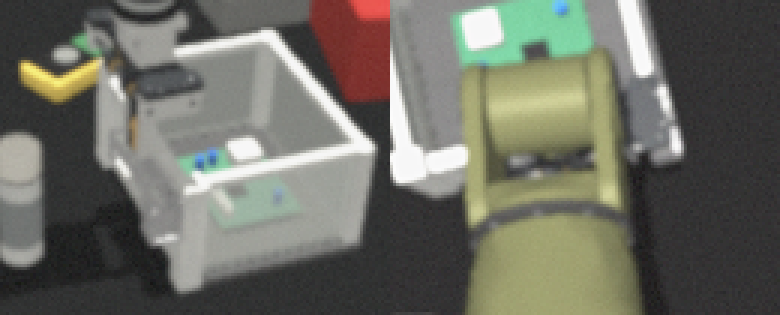

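The crop shows the fingers around the brass knob, at about (45,40) in the left half. I lift first, then pull back while watching the forces.

```bash
python3 -m inch '[0,0,-0.3,0,0,0,0.1,0,0,-0.3,0,0,0,0.1,0,0,-0.3,0,0,0,0.1,0,0,-0.2,0,0,0,0.1,0,0,0,0,0,0,0.1]' 50;  python3 -m inch '[0.2,0,0,0,0,0,0.1,0.3,0,0,0,0,0,0.1,0.3,0,0,0,0,0,0.1,0,0,0,0,0,0,0.1]' 50
```

```text
time_s: 15.12
ee_pos: [0.6016, 0.1066, 0.1607]
eef_rot: [3.141, 0.0, 1.819]
force: [0.3, -0.1, -1.7]
grip_width: 0.0252
time_s: 15.62
ee_pos: [0.5995, 0.1147, 0.1605]
eef_rot: [-3.142, -0.0, 1.819]
force: [1.1, 1.0, -2.2]
grip_width: 0.026
```

```bash
python3 -m inch '[0.3,0,0,0,0,0,0.1,0.3,0,0,0,0,0,0.1,0.3,0,0,0,0,0,0.1,0.3,0,0,0,0,0,0.1,0.3,0,0,0,0,0,0.1,0.3,0,0,0,0,0,0.1,0.3,0,0,0,0,0,0.1,0.2,0,0,0,0,0,0.1,0,0,0,0,0,0,0.1,0,0,0,0,0,0,0.1]' 50
```

```text
time_s: 16.88
ee_pos: [0.594, 0.1367, 0.1606]
eef_rot: [3.142, -0.0, 1.819]
force: [2.0, 1.0, -0.5]
grip_width: 0.0262
```

```bash
python3 -m inch '[0.1,-0.4,0,0,0,0.03,0.1,0.1,-0.4,0,0,0,0.03,0.1,0.1,-0.4,0,0,0,0.03,0.1,0,0,0,0,0,0,0.1]' 50
```

```text
time_s: 17.38
ee_pos: [0.5814, 0.1369, 0.1607]
eef_rot: [3.141, 0.0, 1.728]
force: [1.9, 0.9, -1.6]
grip_width: 0.0259
```

```bash
python3 -m inch '[0.1,-0.4,0,0,0,0.03,0.1,0.1,-0.4,0,0,0,0.03,0.1,0.1,-0.4,0,0,0,0.03,0.1,0.1,-0.4,0,0,0,0.03,0.1,0.1,-0.4,0,0,0,0.03,0.1,0.1,-0.4,0,0,0,0.03,0.1,0.1,-0.4,0,0,0,0.03,0.1,0.1,-0.4,0,0,0,0.03,0.1,0.1,-0.4,0,0,0,0.03,0.1,0,0,0,0,0,0,0.1,0,0,0,0,0,0,0.1,0,0,0,0,0,0,0.1]' 50
python3 - <<'E'
from h import *
np.set_printoptions(precision=4,suppress=True)
im,d=cam('side'); a=im[110:215,215:345]
r=ctrl.place_of('side','gate_edge')[:2]+ctrl.place_of('side','bolt_head')[:2]+ctrl.place_of('side','can')[:2]
for k in r: print(k)
im2,d=cam('top'); b=im2[130:235,150:280]
for l,z in (('gate_edge',.14),('gate_hinge',.14),('bolt_head',.116),('can',0)):
    for k in ctrl.place_of('top',l)[:2]: print(l,k['score'],k['centre'],atz('top',*k['centre'],z))
cv2.imwrite('pics/c4.png',cv2.resize(np.hstack([a,b]),None,fx=3,fy=3,interpolation=3)[:,:,::-1])
for t in (0,.36):
    y=.247-t; c,s=np.cos(y),np.sin(y); P=np.array([.5896-.008*c+.22*s,.2752-.008*s-.22*c,.14]); print(t,P,proj('side',P)-[215,110],proj('top',P)-[150,130])
E
```

```text
time_s: 18.88
ee_pos: [0.5455, 0.1445, 0.1605]
eef_rot: [-3.142, 0.0, 1.459]
force: [2.3, 0.9, -1.9]
grip_width: 0.0258
{'centre': [253.5, 172.6], 'score': 0.88}
{'centre': [241.9, 176.5], 'score': 0.44}
{'centre': [221.6, 198.3], 'score': 0.74}
{'centre': [249.1, 299.5], 'score': 0.73}
gate_edge 0.47 [232.9, 197.2] [0.5507 0.0551 0.14  ]
gate_hinge 0.96 [158.6, 184.7] [0.5942 0.2829 0.14  ]
gate_hinge 0.73 [300.0, 245.8] [ 0.3992 -0.1454  0.14  ]
bolt_head 0.46 [232.5, 204.4] [0.5307 0.0587 0.116 ]
can 0.68 [357.7, 211.5] [ 0.507  -0.3564  0.    ]
can 0.54 [220.7, 226.8] [0.4648 0.1099 0.    ]
0 [0.6356 0.0599 0.14  ] [57.7439 59.2207] [80.9791 39.8003]
0.36 [0.5568 0.0575 0.14  ] [34.6473 61.1021] [82.0761 65.2256]
```

View pics/c4.png

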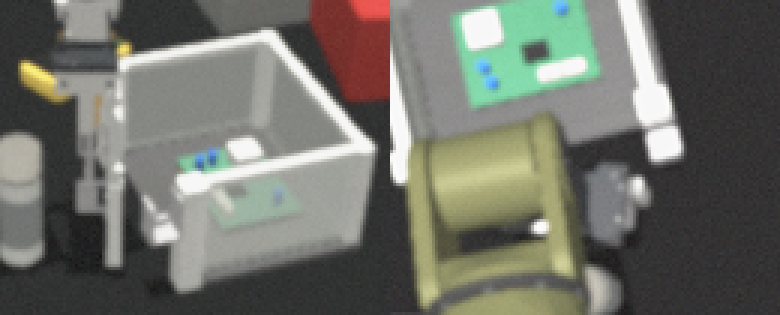

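The gate is visibly ajar. Its edge at (253,173) in the side view and (233,197) in the top view fits about 0.3 to 0.37 rad. The can is on the mat, and the forces are steady and match the spring, so I hand in.

```bash
python3 -c "
from station import ctrl
o=ctrl.get_obs();print(o['time_s'],o['ee_pos'],o['force'],o['grip_width'],abs(o['joint_vel']).max());print(ctrl.hand_in())"
```

```text
19.325 [0.54539337 0.14449638 0.16052997] [ 3.38041529 -0.31030227 -1.29820207] 0.026087093297899214 0.0013725284049776888
the job is handed in; nothing more can be done
None
```

I handed the job in at 19.3 s. The can stands upright on the larger grey mat. The bolt was lifted about 11 mm and slid back about 31 mm, and the gate is held ajar by the knob at a 50 N grip. The hand-in gave no verdict.

**Last checks that agreed:**
- **Gate:** its edge read about 0.30 rad in the side camera and 0.37 rad in the top one, against 0.36 rad commanded. Both are within 0.2 to 0.52.
- **Spring:** the pull on the tool was steady at about 2.5–3.4 N, as expected for the spring at this angle, with the arm still.
- **Can:** it was found at about (0.507, −0.356), within about 3 mm of the mat's centre as measured.

**Checks that disagreed or were not made:**
- **Grip width:** the fingers stopped at 26 mm instead of the 22 mm given for the knob. They probably bear partly on its cap. The grip did not slip noticeably.
- **Bolt head:** the network put it about 87 mm from the knob instead of 74 mm, with a low score (0.46). I did not rely on it. The bolt's lift and pull are therefore inferred from the tool's travel and the low forces.
- **Bystanders:** I did not re-measure them at the end. The arm passed above or clear of them.

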